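# Index the filling carousel

### The arm

A 7-joint arm with a two-finger parallel gripper is mounted at the origin on a cart in front of the work surface, level with it; the furniture and walls round the work are solid. World frame = base frame: x ahead of the robot, y to its left, z up, the work surface at z = 0. Lengths are in mm, angles in rad, forces in N, time in s.
With the tool pointing down it reaches from about 400 to 875 mm from the base axis. Payload 4.4 kg.
Tool frame: the origin (TCP) lies on the centre line of the jaws, within the pads' length; the fingertips stand ahead of it and the grasp point (between the pads) lies 6 mm ahead of it (r.finger_overhang is the z of the fingertips in the tool frame, in mm); z points along the fingers, y is the line along which they close (so a half turn about z gives the same grasp; the last joint's range is limited). The gripper opens to 85 mm and grips with 20 to 120 N. Pads are 22 mm wide; open, the fingers measure 114 mm over their backs; the gripper's body (76 mm by 85 mm) begins 54 mm behind the grasp point. The pads swing forward as they close: fully open they stand 13 mm farther back than shut.
Start: joints at [1.102, 0.628, 0.038, 1.517, -0.027, 0.996, -0.02], TCP at [254.824, -597.982, 256.313] pointing down, gripper open.
Joint ranges: [-3.06, 3.06], [-0.37, 2.12], [-1.25, 1.32], [0.18, 2.47], [-1.1, 4.24], [0.23, 1.98], [-2.94, 2.94]. Speed limits (rad/s): [2.57, 2.57, 3.14, 3.14, 3.14, 3.14, 3.14].

### API

Orientations are given as a unit quaternion [x, y, z, w].
In Python, from cell import r gives the robot as it stands. The module is installed in compiled form; this text tells all that it offers.
- The arm moves only by the tool step_arm, never from a script. Its argument "motion" is a list of rows, each a list of 2 entries, a list of its own where there are three numbers: the shift along the tool's x, y, z scaled (see below), then the turn, a rotation vector about the tool's x, y, z scaled (see below). A call has 1 to 10 rows; each row is the pose to reach, as a shift and turn from the pose commanded when the call began, along the tool's axes at that moment; what a row does not reach only later rows make up. The controller multiplies each number of a shift by 0.2 m and each number of a turn by 90 degrees. A row lasts 1/12 s, in which the tool goes at most 41.7 mm and 7.16 degrees, less where a joint would pass 70% of its speed; a pose out of reach is approached as far as the arm can. A call with a number of a shift or a turn outside -1 to 1 is refused whole. A call with a gripper value outside its range is refused whole. "grip" is the gripper command: -1 is fully open, 1 is shut, values between are in proportion, set as the call begins (left out, the last holds). The fingers move at their own pace and stop on an object; the grip force is fixed at half the most. Time passes only in rows, so rows that repeat a pose let the fingers close. It gives the time, the measured TCP pose, the force, the opening and the grip force at its end, in the units of the state.
- r.state(): the state, without advancing time (a new reading comes with each control period).
- r.snapshot(name): name is "scene" or "side" or "wrist"; returns a dict with "pixels" (384x512x3 uint8, red, green, blue), "z_map" (384x512 float32, mm along the optical axis (not along the pixel's ray), 0 where there is no reading), "fx", "fy", "cx", "cy" (pixels), "xyz" and "attitude" of the camera in the world; the wrist camera has in their place "tool_from_camera" (4x4, takes a point from camera to tool coordinates, whose origin is the TCP and whose axes are the flange's). Camera axes: x right, y down, z forward; pixel columns grow to the right and rows downward; lengths in mm; the calibration is good to about 2 mm. The wrist camera is an equidistant fisheye: a pixel r from the principal point sees the ray r / f radians off the axis. A picture is of the moment at which its call begins: read the wrist's pose just before it.
- r.hand_in(): hands the job in; it is judged then, once.
Trained networks look in a picture, given as the dict that the camera call returned (one of the last four; its "shot" number tells which), for a name from the list of things; names that differ only in an ending like _2 or _b are one class to them, and where a whole thing is asked for, a point or a joint stands for the part that bears it (a point fixed in the world has none). Each returns a list of dicts, best first, with "score" (0 to 1); they miss things now and then, are a little off and sometimes report something else, mostly with a low value. They report only what shows in the picture. A call takes as long as a camera call. They do not tell look-alikes from the thing itself.
- r.boxes_of(picture, query): "extent" ([left, top, right, bottom] in pixels, round what is visible of it).
- r.masks_of(picture, query): "region" (384x512 bool, what is visible of it) and "extent" ([left, top, right, bottom] in pixels, round what is visible of it).
- r.mark_of(picture, query): "location" ([column, row] in pixels: a listed point, or the origin of a listed thing).
The state is a dict: "t": time; "joints": joint angles; "joint_vel": joint speeds; "tau": joint torques, N m; "position": TCP position; "tool_rot": TCP orientation; "force": force on the tool from outside, world axes, zero at the start; "ft_torque": the same for the moment, N m; "finger_gap": finger opening in mm; "gripper_force": force on a finger pad.
Only numpy, scipy, OpenCV 4.12 (cv2) and the standard library are available. Lean on these libraries where they do the work, as an engineer would, in place of code of your own. Each camera call takes 0.05 s, during which the arm holds its last target. There are 200 camera calls.

### The job

Index the filling carousel by one station, so that the white sample pot stands under the funnel: press the spring plunger at the edge of the table down to free the table, turn the table the way that brings the pot to the funnel, and let the plunger spring up in the next index hole, so that the table is locked again. The pot and the glass jars ride round in their nests: do not touch or lift them, and leave the funnel and the bottle and timer beside the carousel alone.

Things in the scene. Friction and masses are not known exactly. Their poses are not given: they have to be found in the camera images.
- carousel: grey drum of the filling carousel, 326 mm across, fixed to the bench; origin on its axis at bench level, +x towards the funnel. Its bright steel index plate (top 36 mm up) has six holes 18 mm across, 60 degrees apart on a circle of radius 140 mm, joined by a 10 mm slot.
- table_axis (a point): top centre of the hub, on the table's upright axis, 64 mm above the bench. The grey table, 224 mm across, top 50 mm up, has six ring nests (44 mm inside, 10 mm high) 60 degrees apart on a circle of radius 78 mm. From it an ear reaches out over the index plate and carries the plunger.
- plunger_top (a point): centre of the top of the plunger's round black cap: 36 mm across, 85 mm above the bench when up, 140 mm from the table's axis; it goes round with the table. A closed fingertip fits down between the two guard tabs beside it.
- guard_ccw (a point): top of the upright aluminium guard tab on the ear beside the plunger, on its counter-clockwise side seen from above; push its inner face to turn the table counter-clockwise. The two tabs leave 58 mm between them along the circle; each is 5 mm thick, 34 mm long radially, its rounded top 105 mm above the bench.
- guard_cw (a point): top of the like guard tab on the clockwise side of the plunger; push its inner face to turn the table clockwise.
- plunger_body (a joint): how far the plunger is pressed in, m: 0 = up, its dog in an index hole, table locked; 0.010 = fully in. Spring 3.5 N rising to 7 N. From 0.005 the table is free (0.007 to 0.009 is safe). With the table turned 0.15 rad or more it may be let go: it rides at 0.005 under the plate and springs up to 0 in the next hole, stopping the table. If held down it passes the hole.
- turntable (a joint): angle of the table, rad, counter-clockwise seen from above; about 0 at the start, where it is locked with up to 0.015 rad of play either way; the next holes are at +1.047 and -1.047. It turns with light friction, about 1 to 2 N at the plunger, and stays where it is left.
- spout_tip (a point): lower end of the spout of the green funnel, 118 mm above the bench, over the nest opposite the plunger; vessels pass under it with 14 mm to spare. The funnel is 98 mm across and hangs in a ring on a rod stand fixed to the drum, its top about 205 mm above the bench.
- sample_pot_mid (a point): centre of the white tapered plastic sample pot (47 mm across its rim, 35 mm at its foot, 54 mm tall), half-way up; it stands loose in a nest next to the one under the funnel, on the left or the right of it.
- jar_at_spout_mid (a point): centre of the straight clear glass jar (41 mm across, 52 mm tall) that stands under the funnel at the start, half-way up; loose in its nest.
- jar_spare_mid (a point): centre of a second such glass jar, half-way up; it stands loose in the nest next to the funnel on the other side from the pot.
- bottle_mid (a point): centre of a small brown reagent bottle (33 mm across, 68 mm tall) standing loose on the bench at the right of the carousel, half-way up.
- timer_mid (a point): centre of a white wind-up timer (60 mm across, 44 mm tall) standing loose on the bench at the left of the carousel, half-way up.
Not all that is in view belongs to the job. Leave any green look-alike of the part that bears sample_pot_mid alone. What is shaped like the part that bears jar_spare_mid but red is not meant.

How it is judged:
By the outcome, as a careful person would: the job done as asked, in the order asked, and still so for the second after the job is handed in, with the robot touching nothing.
It also fails if it takes over 48 s, if anything falls off the work surface, if the arm or the gripper's body presses on something with over 40 N, if the wrist force passes 120 N, or if a joint passes its speed limit or range.

## Working session

There is one attempt and no reset: what is moved stays moved. The work goes in short steps, Python scripts to look and compute and a tool call to move; the robot and the scene stay as the last step left them, time stands still between calls to the robot, and variables do not carry over. Pictures are saved under pics/ and viewed, at most 10 in all, crops included, and the job is handed in when it is done.

Besides the shell and the picture viewer there is one more tool, called after "Request:" in YAML: its name, and indented under it one key for each argument. step_arm: Moves the arm, as the interface text tells. Shifts and turns lie within -1 to 1; 1 stands for 0.2 m of shift or 90 degrees of turn. Its arguments: {"type":"object","properties":{"motion":{"type":"array","items":{"type":"array"}},"grip":{"type":"number"}},"required":["motion"]}

```bash
mkdir -p pics
cat > h.py <<'E'
import numpy as np, cv2
from scipy.spatial.transform import Rotation as R
from cell import r
def world(p,u,v,win=2):
    u0,v0=int(round(u)),int(round(v))
    z=p["z_map"][v0-win:v0+win+1,u0-win:u0+win+1]; z=np.median(z[z>0])
    c=np.array([(u-p["cx"])/p["fx"]*z,(v-p["cy"])/p["fy"]*z,z])
    a=np.array(p["attitude"])
    Rm=R.from_quat(a).as_matrix() if a.size==4 else a.reshape(3,3)
    return Rm@c+np.array(p["xyz"])
E
python3 - <<'E'
from h import *
ims=[]
for n in ("scene","side"):
    p=r.snapshot(n); ims.append(p["pixels"])
    cv2.imwrite(f"pics/{n}0.png",p["pixels"][:,:,::-1])
    print(n,p["xyz"],p["attitude"])
    for q in ["plunger_top","guard_ccw","guard_cw","table_axis","spout_tip","sample_pot_mid","jar_at_spout_mid","jar_spare_mid","carousel","bottle_mid","timer_mid"]:
        for m in r.mark_of(p,q)[:2]:
            try: w=world(p,*m["location"]).round(0)
            except Exception as e: w=None
            print(q,round(m["score"],2),np.round(m["location"],0),w)
s=r.state();print(s["t"],s["position"],s["tool_rot"],s["force"],r.finger_overhang)
E
```

```text
scene [ 188.56903858 -572.11351999  528.17834926] [ 0.83601528 -0.23813067  0.13367539 -0.47592344]
plunger_top 0.67 [201. 207.] [446.  63.  83.]
guard_ccw 0.7 [203. 207.] [451.  60.  82.]
guard_cw 0.84 [195. 192.] [516. 267.  -6.]
guard_cw 0.4 [254. 225.] [536. -19.  48.]
table_axis 0.58 [256. 201.] [582.  46.  61.]
spout_tip 0.59 [288. 173.] [658.  27. 124.]
sample_pot_mid 0.75 [259. 184.] [619.  89.  78.]
sample_pot_mid 0.65 [216. 163.] [622. 338.  31.]
jar_at_spout_mid 0.76 [288. 193.] [652.  13.  79.]
jar_at_spout_mid 0.49 [196. 194.] [449.  92. 100.]
jar_spare_mid 0.97 [366. 277.] [ 633. -258.   40.]
jar_spare_mid 0.68 [287. 210.] [604. -46.  82.]
carousel 0.63 [255. 225.] [537. -20.  48.]
bottle_mid 0.77 [293. 278.] [ 516. -189.   41.]
side [  56.05973773 -790.60187244  825.24906641] [ 0.85145681 -0.24605645  0.12829363 -0.44499244]
plunger_top 0.54 [210. 219.] [437.  56.  83.]
plunger_top 0.3 [211. 203.] [495. 174.  35.]
guard_ccw 0.88 [217. 220.] [442.  25. 101.]
guard_cw 0.78 [209. 205.] [451.  89. 100.]
1.2 [ 254.85146589 -597.97087401  256.30639386] [ 9.79785477e-01  2.00051036e-01  3.35047161e-05 -9.11347467e-07] [-0.23125183  0.25288423  0.23602567] 25.0
```

View pics/scene0.png

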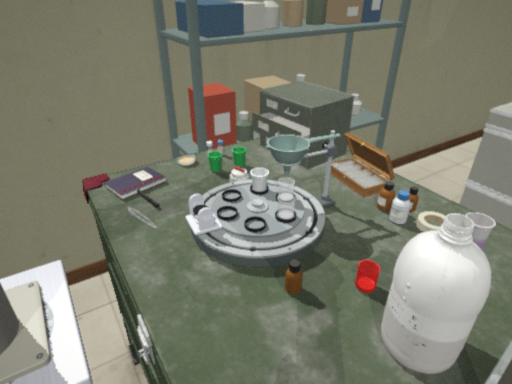

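View pics/side0.png

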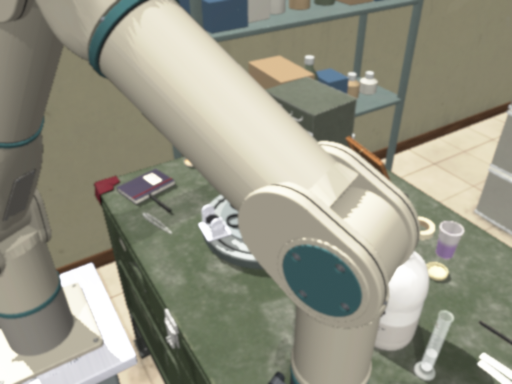

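```bash
cat >> h.py <<'E'
def mv(target,xdir=None):
    "world target TCP, tool x heading (deg) -> scaled shift, turn"
    s=r.state(); Rt=R.from_quat(s["tool_rot"])
    d=Rt.inv().apply(np.array(target)-s["position"])/200
    t=np.zeros(3)
    if xdir is not None:
        a=np.radians(xdir); x=np.array([np.cos(a),np.sin(a),0]); z=np.array([0,0,-1.])
        t=(Rt.inv()*R.from_matrix(np.c_[x,np.cross(z,x),z])).as_rotvec()/(np.pi/2)
    return d.round(3),t.round(3)
E
python3 -c "
from h import *
for p in ((420,-420,256),(450,-250,256),(460,-50,256),(430,50,256)): print(p,mv(p,82))"
```

```text
(420, -420, 256) (array([ 1.108, -0.495,  0.002]), array([ 0.   , -0.   , -0.655]))
(450, -250, 256) (array([ 1.58 , -1.218,  0.002]), array([ 0.   , -0.   , -0.655]))
(460, -50, 256) (array([ 2.018e+00, -2.118e+00,  2.000e-03]), array([ 0.   , -0.   , -0.655]))
(430, 50, 256) (array([ 2.076e+00, -2.637e+00,  2.000e-03]), array([ 0.   , -0.   , -0.655]))
```

Request:
step_arm:
  motion:
    - [[1,-0.6,0],[0,0,-0.655]]
    - [[1,-0.6,0],[0,0,-0.655]]
    - [[1,-0.6,0],[0,0,-0.655]]
    - [[1,-0.6,0],[0,0,-0.655]]
    - [[1,-0.6,0],[0,0,-0.655]]
    - [[1,-0.6,0],[0,0,-0.655]]
    - [[1,-0.6,0],[0,0,-0.655]]
    - [[1,-0.6,0],[0,0,-0.655]]
    - [[1,-0.6,0],[0,0,-0.655]]
  grip: 1

```text
t: 1.95
position: [392.2, -408.8, 256.5]
tool_rot: [0.753, 0.658, 0.0, 0.0]
force: [-0.5, -0.4, -0.9]
finger_gap: -0.3
gripper_force: 0.0
```

```bash
python3 -c "
from h import *
s=r.state();print(s['t'],s['position'],s['joints'])
for p in ((440,-210,256),(450,-10,256)): print(p,mv(p,82))"
```

```text
1.95 [ 392.2328367  -408.75677876  256.52463587] [ 0.92443529  0.51619414 -0.25368628  1.75045764  0.15930001  0.89463735
  0.46868925]
(440, -210, 256) (array([1.017, 0.104, 0.003]), array([0.   , 0.   , 0.004]))
(450, -10, 256) (array([2.014e+00, 2.000e-02, 2.000e-03]), array([0.   , 0.   , 0.004]))
```

Request:
step_arm:
  motion:
    - [[1,0.1,0],[0,0,0]]
    - [[1,0.1,0],[0,0,0]]
    - [[1,0.1,0],[0,0,0]]
    - [[1,0.1,0],[0,0,0]]
    - [[1,0.1,0],[0,0,0]]

```text
t: 2.37
position: [439.6, -211.4, 256.5]
tool_rot: [0.755, 0.655, 0.0, -0.0]
force: [0.6, 1.6, -0.1]
finger_gap: -0.2
gripper_force: 0.0
```

Request:
step_arm:
  motion:
    - [[1,-0.1,0],[0,0,0]]
    - [[1,-0.1,0],[0,0,0]]
    - [[1,-0.1,0],[0,0,0]]
    - [[1,-0.1,0],[0,0,0]]
    - [[1,-0.1,0],[0,0,0]]
    - [[1,-0.1,0],[0,0,0]]

```text
t: 2.87
position: [447.8, -5.5, 257.0]
tool_rot: [0.752, 0.659, 0.002, -0.001]
force: [-0.6, 0.7, -0.6]
finger_gap: 0.2
gripper_force: 0.0
```

```bash
cat >> h.py <<'E'
def ray(p,s,u,v):
    "wrist pixel -> origin, unit ray in world"
    T=np.array(p["tool_from_camera"]); d=np.array([(u-p["cx"])/p["fx"],(v-p["cy"])/p["fy"]]); th=np.hypot(*d)
    c=np.r_[np.sin(th)*d/max(th,1e-9),np.cos(th)]; Rt=R.from_quat(s["tool_rot"])
    return Rt.apply(T[:3,3])+s["position"], Rt.apply(T[:3,:3]@c)
def atz(p,s,u,v,z):
    o,d=ray(p,s,u,v); return o+d*(z-o[2])/d[2]
Z=dict(plunger_top=85,guard_ccw=105,guard_cw=105,table_axis=64,spout_tip=118,sample_pot_mid=77,jar_at_spout_mid=76,jar_spare_mid=76,carousel=0)
def look(name):
    s=r.state();p=r.snapshot("wrist"); cv2.imwrite(f"pics/{name}.png",p["pixels"][:,:,::-1])
    print(s["t"],np.round(s["position"],1),np.round(s["joints"],2))
    for q,z in Z.items():
        for m in r.mark_of(p,q)[:2]:
            print(q,round(m["score"],2),np.round(m["location"],0),atz(p,s,*m["location"],z).round(1))
    return s,p
E
python3 -c "
from h import *
look('w1')"
```

```text
2.8667 [447.8  -5.5 257. ] [ 0.2   0.36 -0.33  2.05  0.16  0.76 -0.35]
plunger_top 0.64 [242. 121.] [444.4  55.9  85. ]
guard_ccw 0.67 [241. 156.] [439.6  24.6 105. ]
guard_cw 0.84 [241.  87.] [448.7  88.  105. ]
table_axis 0.59 [371. 118.] [583.6  45.1  64. ]
spout_tip 0.66 [454. 131.] [658.2  30.4 118. ]
sample_pot_mid 0.62 [408.  64.] [630.1 102.8  77. ]
jar_at_spout_mid 0.85 [435. 124.] [661.3  34.1  76. ]
jar_spare_mid 0.82 [401. 183.] [613.2 -30.   76. ]
jar_spare_mid 0.74 [398. 301.] [ 621.6 -197.9   76. ]
carousel 0.63 [354. 117.] [584.6  43.8   0. ]
```

View pics/w1.png

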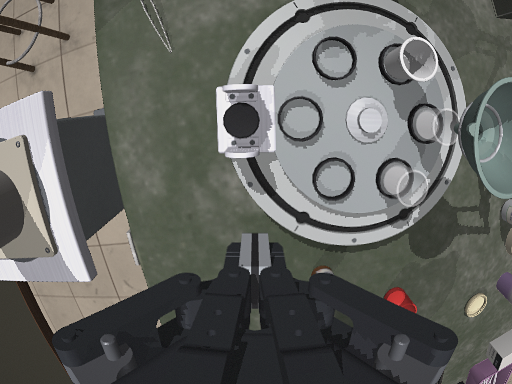

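```bash
cat > fit.py <<'E'
from h import *
from scipy.optimize import least_squares
G={"plunger_top":(140,180),"guard_ccw":(np.hypot(140,31.5),180+np.degrees(np.arctan2(31.5,140))),"guard_cw":(np.hypot(140,31.5),180-np.degrees(np.arctan2(31.5,140))),"table_axis":(0,0),"spout_tip":(78,0),"sample_pot_mid":(78,60),"jar_at_spout_mid":(78,0),"jar_spare_mid":(78,-60),"carousel":(0,0)}
def fit(s,p,pr=True):
    P={q:m[0]["location"] for q in Z if (m:=r.mark_of(p,q))}
    W={q:atz(p,s,*l,Z[q])[:2] for q,l in P.items()}
    def f(x): return np.concatenate([W[q]-x[:2]-G[q][0]*np.array([np.cos(x[2]+np.radians(G[q][1])),np.sin(x[2]+np.radians(G[q][1]))]) for q in W])
    o=least_squares(f,[583,45,-.1],loss="soft_l1",f_scale=3)
    print("axis",o.x[:2].round(1),"phi deg",np.degrees(o.x[2]).round(2)); 
    if pr:
        for q,e in zip(W,f(o.x).reshape(-1,2)): print(q,e.round(1))
    return o.x
if __name__=="__main__":
    s=r.state();p=r.snapshot("wrist"); fit(s,p)
    # drum/depth checks: cap by height from depth
    img=p["pixels"].astype(int); v,u=np.mgrid[95:150,220:265]; d=img[95:150,220:265].sum(2)<150
    n,l,st,c=cv2.connectedComponentsWithStats(d.astype(np.uint8)); k=1+np.argmax(st[1:,4]); print("cap",c[k]+[220,95],st[k],atz(p,s,*(c[k]+[220,95]),85))
E
python3 fit.py
```

```text
axis [585.1  42.1] phi deg -5.83
plunger_top [-0.4 -1.2]
guard_ccw [-4.8 -1. ]
guard_cw [-0.6  2.4]
table_axis [0.2 0.6]
spout_tip [-1.7 -1.4]
sample_pot_mid [1.7 2.4]
jar_spare_mid [   5.4 -177. ]
carousel [0.8 2.9]
cap [239.53269917 109.20570749] [  2   0  36  34 841] [443.43953552  58.73941269  85.        ]
```

```bash
python3 -c "
from h import *
s=r.state();print(s['t'],s['position'],s['force'])
print(mv((445,57,170),84))"
```

```text
3.8667 [447.24747782 -12.99505597 256.3113964 ] [-0.12106539  0.64667971 -0.34325378]
(array([ 0.345, -0.06 ,  0.432]), array([-0.   , -0.   , -0.022]))
```

Request:
step_arm:
  motion:
    - [[0.17,-0.03,0.1],[0,0,-0.022]]
    - [[0.345,-0.06,0.25],[0,0,-0.022]]
    - [[0.345,-0.06,0.43],[0,0,-0.022]]
    - [[0.345,-0.06,0.43],[0,0,-0.022]]
    - [[0.345,-0.06,0.43],[0,0,-0.022]]
    - [[0.345,-0.06,0.43],[0,0,-0.022]]

```text
t: 4.37
position: [445.6, 56.4, 171.3]
tool_rot: [0.743, 0.669, 0.0, 0.0]
force: [1.0, 1.2, 0.8]
finger_gap: 0.1
gripper_force: 0.0
```

```bash
python3 -c "
from h import *
import fit
s=r.state();p=r.snapshot('wrist'); cv2.imwrite('pics/w2.png',p['pixels'][:,:,::-1])
print(s['t'],s['position'],s['force']);fit.fit(s,p)
for q in ('plunger_top','guard_cw','guard_ccw'): print(q,[(m['score'],m['location']) for m in r.mark_of(p,q)[:2]])
T=np.array(p['tool_from_camera']);c=np.linalg.inv(T)@[0,0,25,1];th=np.arctan2(np.hypot(c[0],c[1]),c[2]);print('tip px',p['cx']+p['fx']*th*c[0]/np.hypot(c[0],c[1]),p['cy']+p['fy']*th*c[1]/np.hypot(c[0],c[1]))
p=r.snapshot('scene'); cv2.imwrite('pics/s2.png',cv2.resize(p['pixels'][150:270,150:350,::-1],(800,480)))
"
```

```text
4.3667 [445.56610109  56.37838024 171.25456238] [0.99533655 1.22534409 0.77237087]
axis [583.9  41.8] phi deg -6.6
plunger_top [-2.1 -1.1]
guard_cw [-2.2 -0.4]
table_axis [0.3 1.5]
spout_tip [ 2.1 -2.7]
sample_pot_mid [ 2.2 -0.3]
jar_at_spout_mid [0.2 1.4]
jar_spare_mid [-1.8 -0.9]
carousel [1.1 2.8]
plunger_top [(0.84, [249.8, 209.1])]
guard_cw [(0.91, [249.4, 171.7])]
guard_ccw []
tip px 253.58466478848788 247.17969199548534
```

View pics/w2.png

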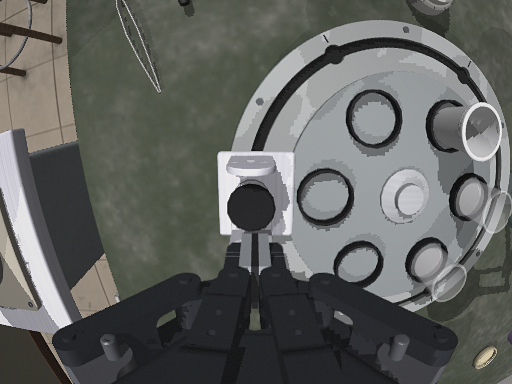

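View pics/s2.png

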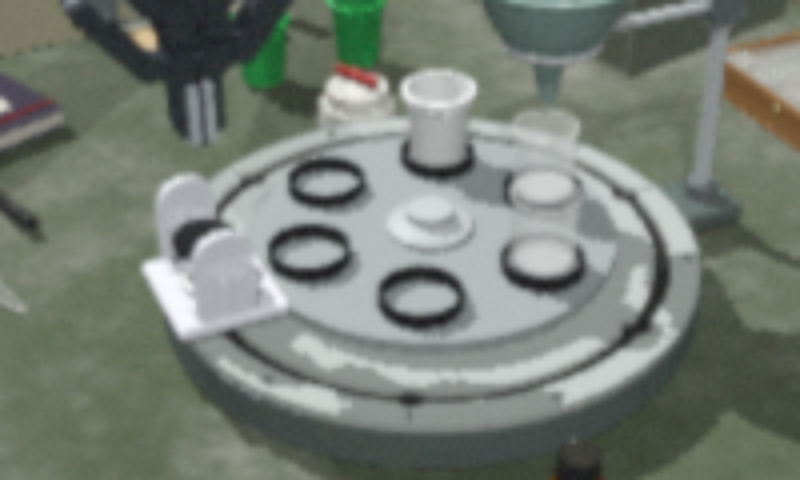

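```bash
cat >> h.py <<'E'
A=np.array([583.5,42.]); PH=173.6
def arc(turn,off,z,rad=140):
    "turn: cw table deg; off: mm of tip ahead of plunger"
    a=PH-turn-np.degrees(off/rad); q=np.radians(a)
    return (A[0]+rad*np.cos(q),A[1]+rad*np.sin(q),z),a-90
def rep():
    s=r.state(); d=s["position"][:2]-A; a=np.degrees(np.arctan2(d[1],d[0]))
    print(round(s["t"],2),"pos",s["position"].round(1),"F",np.round(s["force"],1),"tip ahead deg",round(PH-a,2),"rad",np.hypot(*d).round(1))
E
python3 -c "
from h import *
rep()
print(mv(*arc(0,8,114)));print(mv(*arc(0,8,102)))"
```

```text
5.07 pos [445.   57.  170.3] F [-0.  -0.1 -0.1] tip ahead deg -0.24 rad 139.4
(array([ 0.043, -0.002,  0.282]), array([ 0.   , -0.   ,  0.041]))
(array([ 0.043, -0.002,  0.342]), array([ 0.   , -0.   ,  0.041]))
```

Request:
step_arm:
  motion:
    - [[0.043,0,0.1],[0,0,0.04]]
    - [[0.043,0,0.2],[0,0,0.04]]
    - [[0.043,0,0.27],[0,0,0.04]]
    - [[0.043,0,0.29],[0,0,0.04]]
    - [[0.043,0,0.31],[0,0,0.04]]
    - [[0.043,0,0.325],[0,0,0.04]]
    - [[0.043,0,0.335],[0,0,0.04]]
    - [[0.043,0,0.335],[0,0,0.04]]
    - [[0.043,0,0.335],[0,0,0.04]]
    - [[0.043,0,0.335],[0,0,0.04]]

```text
t: 5.9
position: [445.2, 65.4, 103.9]
tool_rot: [0.764, 0.646, -0.0, -0.0]
force: [-4.2, 0.9, 5.5]
finger_gap: 0.1
gripper_force: 2.6
```

```bash
python3 -c "
from h import *
rep()
for k in (0,4,9,15): print(mv(*arc(k,20,102.5)))"
```

```text
5.9 pos [445.2  65.4 103.9] F [-4.2  0.9  5.5] tip ahead deg 3.21 rad 140.3
(array([0.061, 0.004, 0.007]), array([-0.   ,  0.   ,  0.056]))
(array([0.109, 0.01 , 0.007]), array([-0. ,  0. ,  0.1]))
(array([0.169, 0.022, 0.007]), array([-0.   ,  0.   ,  0.156]))
(array([0.239, 0.044, 0.007]), array([-0.   ,  0.   ,  0.222]))
```

Request:
step_arm:
  motion:
    - [[0,0,0.009],[0,0,0]]
    - [[0,0,0.009],[0,0,0]]
    - [[0.03,0.002,0.009],[0,0,0.028]]
    - [[0.061,0.004,0.009],[0,0,0.056]]
    - [[0.085,0.007,0.009],[0,0,0.078]]
    - [[0.109,0.01,0.009],[0,0,0.1]]
    - [[0.138,0.016,0.009],[0,0,0.128]]
    - [[0.169,0.022,0.009],[0,0,0.156]]
    - [[0.204,0.033,0.009],[0,0,0.19]]
    - [[0.239,0.044,0.009],[0,0,0.222]]

```text
t: 6.73
position: [462.3, 111.6, 102.3]
tool_rot: [0.865, 0.502, 0.0, -0.0]
force: [-2.4, 0.0, 6.0]
finger_gap: -0.3
gripper_force: 2.9
```

```bash
python3 -c "
from h import *
import fit
rep()
s=r.state();p=r.snapshot('wrist');cv2.imwrite('pics/w3.png',p['pixels'][:,:,::-1])
p=r.snapshot('scene'); cv2.imwrite('pics/s3.png',cv2.resize(p['pixels'][150:270,150:350,::-1],(800,480)))
for k in (15,20,25,30,35): print(k,mv(*arc(k,20,102.5)))"
```

```text
6.73 pos [462.3 111.6 102.3] F [-2.4  0.   6. ] tip ahead deg 23.46 rad 139.8
15 (array([-0.014, -0.003, -0.   ]), array([ 0.001, -0.002,  0.   ]))
20 (array([ 0.047, -0.   ,  0.   ]), array([ 0.001, -0.002,  0.056]))
25 (array([0.107, 0.008, 0.   ]), array([ 0.001, -0.002,  0.112]))
30 (array([0.167, 0.021, 0.001]), array([ 0.001, -0.002,  0.167]))
35 (array([0.225, 0.04 , 0.001]), array([ 0.   , -0.002,  0.223]))
```

View pics/s3.png

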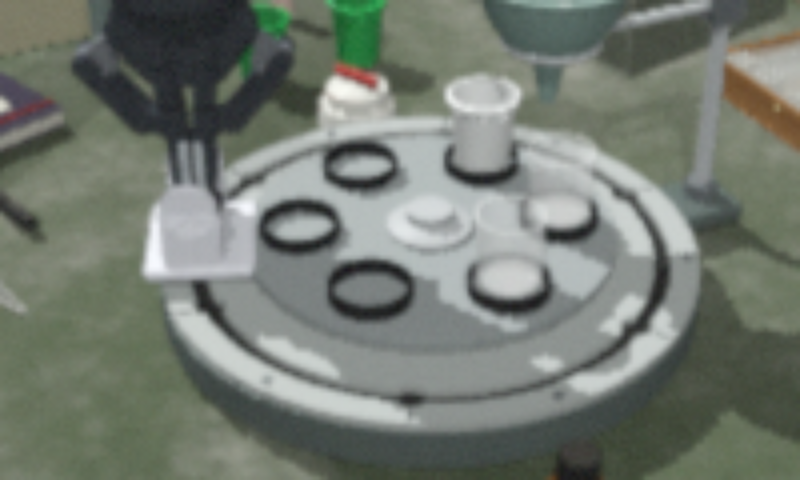

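Request:
step_arm:
  motion:
    - [[0.02,0,0],[0,0,0.03]]
    - [[0.047,0,0],[0,0,0.056]]
    - [[0.06,0.002,-0.015],[0,0,0.068]]
    - [[0.07,0.003,-0.035],[0,0,0.078]]
    - [[0.08,0.004,-0.056],[0,0,0.087]]
    - [[0.107,0.008,-0.056],[0,0,0.112]]
    - [[0.137,0.014,-0.056],[0,0,0.14]]
    - [[0.167,0.021,-0.056],[0,0,0.167]]
    - [[0.196,0.03,-0.056],[0,0,0.195]]
    - [[0.225,0.04,-0.056],[0,0,0.223]]

```text
t: 7.67
position: [491.0, 145.4, 113.0]
tool_rot: [0.939, 0.344, -0.001, 0.0]
force: [-1.3, -1.5, 1.9]
finger_gap: -0.2
gripper_force: 1.4
```

```bash
python3 -c "
from h import *
rep()
for k in (35,40,45,50,53): print(k,mv(*arc(k,20,113.5)))"
```

```text
7.67 pos [491.  145.4 113. ] F [-1.3 -1.5  1.9] tip ahead deg 41.8 rad 138.7
35 (array([ 0.017, -0.007, -0.002]), array([-0.   ,  0.001, -0.003]))
40 (array([ 0.078, -0.004, -0.002]), array([-0.   ,  0.001,  0.053]))
45 (array([ 0.138,  0.004, -0.003]), array([-0.   ,  0.001,  0.109]))
50 (array([ 0.198,  0.017, -0.003]), array([0.   , 0.001, 0.164]))
53 (array([ 0.233,  0.027, -0.003]), array([0.   , 0.001, 0.197]))
```

Request:
step_arm:
  motion:
    - [[0.03,-0.006,-0.003],[0,0,0.01]]
    - [[0.055,-0.005,-0.003],[0,0,0.03]]
    - [[0.078,-0.004,-0.003],[0,0,0.053]]
    - [[0.1,-0.001,-0.003],[0,0,0.073]]
    - [[0.12,0.002,-0.003],[0,0,0.092]]
    - [[0.138,0.004,-0.003],[0,0,0.109]]
    - [[0.155,0.007,-0.003],[0,0,0.125]]
    - [[0.17,0.01,-0.003],[0,0,0.138]]
    - [[0.184,0.014,-0.003],[0,0,0.151]]
    - [[0.198,0.017,-0.003],[0,0,0.164]]

```text
t: 8.5
position: [524.0, 169.4, 113.2]
tool_rot: [0.975, 0.221, -0.0, 0.0]
force: [-1.1, -3.5, -0.4]
finger_gap: -0.2
gripper_force: 1.6
```

```bash
python3 -c "
from h import *
import fit
s=r.state();p=r.snapshot('wrist');cv2.imwrite('pics/w4.png',p['pixels'][:,:,::-1])
rep()
for q in ('plunger_top','guard_cw','sample_pot_mid'):
  for m in r.mark_of(p,q)[:1]:
    w=atz(p,s,*m['location'],Z[q])[:2];d=w-A;print(q,m['score'],w,np.degrees(np.arctan2(d[1],d[0])),np.hypot(*d))
for k in (50,52,54,56,58,60,61): print(k,mv(*arc(k,20,113.5)))"
```

```text
8.55 pos [524.7 169.9 113.2] F [-1.  -2.9 -0.2] tip ahead deg 58.91 rad 140.8
plunger_top 0.3 [657.38479268  50.85821394] 6.836687278169004 74.41391364631326
guard_cw 0.89 [534.65810511 177.6695201 ] 109.79920073965464 144.1934443033418
sample_pot_mid 0.57 [664.84556965  42.36051689] 0.25392852912384445 81.34636853705265
50 (array([-0.008,  0.007, -0.001]), array([-0.   , -0.001,  0.002]))
52 (array([ 0.016,  0.007, -0.001]), array([-0.   , -0.001,  0.025]))
54 (array([ 0.041,  0.008, -0.001]), array([-0.   , -0.001,  0.047]))
56 (array([ 0.065,  0.011, -0.001]), array([-0.   , -0.001,  0.069]))
58 (array([ 0.089,  0.014, -0.   ]), array([-0.   , -0.001,  0.091]))
60 (array([ 0.113,  0.018, -0.   ]), array([-0.   , -0.001,  0.114]))
61 (array([ 0.125,  0.02 , -0.   ]), array([-0.   , -0.001,  0.125]))
```

View pics/w4.png

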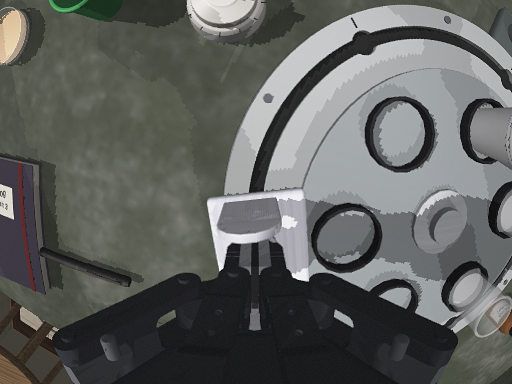

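Request:
step_arm:
  motion:
    - [[0.009,0.006,0],[0,0,0.018]]
    - [[0.018,0.007,0],[0,0,0.026]]
    - [[0.027,0.007,0],[0,0,0.034]]
    - [[0.036,0.008,0],[0,0,0.042]]
    - [[0.045,0.008,0],[0,0,0.05]]
    - [[0.053,0.009,0],[0,0,0.058]]
    - [[0.06,0.01,0],[0,0,0.065]]
    - [[0.068,0.011,0],[0,0,0.072]]
    - [[0.075,0.012,0],[0,0,0.079]]
    - [[0.082,0.013,0],[0,0,0.085]]

```text
t: 9.53
position: [540.5, 174.2, 113.4]
tool_rot: [0.988, 0.155, 0.0, 0.0]
force: [-1.4, 0.2, 0.2]
finger_gap: 0.1
gripper_force: 0.5
```

```bash
cat > chk.py <<'E'
from h import *
s=r.state();p=r.snapshot('wrist');rep()
for q in ('guard_cw','plunger_top','table_axis'):
  for m in r.mark_of(p,q)[:1]:
    w=atz(p,s,*m['location'],Z[q])[:2];d=w-A;print(q,m['score'],w,np.degrees(np.arctan2(d[1],d[0])),np.hypot(*d))
for k in (57.5,58.5,59,59.5,60,60.5,61,61.5,62): print(k,mv(*arc(k,20,113.5)))
E
python3 chk.py
```

```text
9.58 pos [540.8 174.3 113.4] F [ 0.1 -0.3  0.1] tip ahead deg 65.71 rad 139.0
guard_cw 0.76 [551.63407187 181.77951949] 102.84240128156935 143.36579593276184
table_axis 0.56 [584.14563082  43.20879562] 61.89284256252397 1.3704108931998966
57.5 (array([ 0.   , -0.006,  0.   ]), array([ 0.   , -0.001,  0.   ]))
58.5 (array([ 0.012, -0.006,  0.   ]), array([ 0.   , -0.001,  0.011]))
59 (array([ 0.018, -0.006,  0.   ]), array([ 0.   , -0.001,  0.017]))
59.5 (array([ 0.024, -0.006,  0.   ]), array([ 0.   , -0.001,  0.022]))
60 (array([ 0.031, -0.005,  0.   ]), array([ 0.   , -0.001,  0.028]))
60.5 (array([ 0.037, -0.005,  0.   ]), array([ 0.   , -0.001,  0.033]))
61 (array([ 0.043, -0.005,  0.   ]), array([ 0.   , -0.001,  0.039]))
61.5 (array([ 0.049, -0.004,  0.   ]), array([ 0.   , -0.001,  0.045]))
62 (array([ 0.055, -0.004,  0.   ]), array([ 0.   , -0.001,  0.05 ]))
```

Request:
step_arm:
  motion:
    - [[0.004,-0.006,0],[0,0,0.004]]
    - [[0.008,-0.006,0],[0,0,0.008]]
    - [[0.012,-0.006,0],[0,0,0.011]]
    - [[0.016,-0.006,0],[0,0,0.015]]
    - [[0.02,-0.006,0],[0,0,0.018]]
    - [[0.024,-0.006,0],[0,0,0.022]]
    - [[0.024,-0.006,0],[0,0,0.022]]

```text
t: 10.32
position: [544.4, 176.8, 113.3]
tool_rot: [0.99, 0.139, 0.0, 0.0]
force: [-0.1, -0.5, 0.2]
finger_gap: 0.2
gripper_force: 0.2
```

```bash
python3 chk.py
```

```text
10.37 pos [544.4 176.8 113.3] F [-0.1  0.3  0.3] tip ahead deg 67.41 rad 140.4
guard_cw 0.74 [556.92718063 182.73375444] 100.69249200538772 143.22047468559526
plunger_top 0.19 [537.25616208 -11.57173042] -130.80120162402497 70.77021157298334
table_axis 0.88 [582.32082283  40.62030716] -130.51940008600485 1.8149410815275049
57.5 (array([-0.021,  0.003, -0.001]), array([-0.   , -0.   , -0.022]))
58.5 (array([-0.009,  0.002, -0.001]), array([-0.  , -0.  , -0.01]))
59 (array([-0.003,  0.002, -0.001]), array([-0.   , -0.   , -0.005]))
59.5 (array([ 0.004,  0.002, -0.001]), array([-0.   , -0.   ,  0.001]))
60 (array([ 0.01 ,  0.002, -0.001]), array([-0.   , -0.   ,  0.006]))
60.5 (array([ 0.016,  0.002, -0.001]), array([-0.   , -0.   ,  0.012]))
61 (array([ 0.022,  0.003, -0.001]), array([-0.   , -0.   ,  0.017]))
61.5 (array([ 0.028,  0.003, -0.001]), array([-0.   , -0.   ,  0.023]))
62 (array([ 0.034,  0.003, -0.001]), array([-0.   , -0.   ,  0.028]))
```

Request:
step_arm:
  motion:
    - [[0.004,0.002,0],[0,0,0.003]]
    - [[0.008,0.002,0],[0,0,0.006]]
    - [[0.012,0.002,0],[0,0,0.009]]
    - [[0.016,0.002,0],[0,0,0.012]]
    - [[0.016,0.002,0],[0,0,0.012]]

```text
t: 10.93
position: [545.2, 177.0, 113.0]
tool_rot: [0.992, 0.129, -0.002, 0.0]
force: [-5.6, -0.2, 4.0]
finger_gap: 0.1
gripper_force: 2.8
```

```bash
python3 chk.py
```

```text
10.98 pos [545.2 177.  113. ] F [-5.4 -0.4  3.6] tip ahead deg 67.75 rad 140.3
guard_cw 0.6 [559.01048005 184.66140633] 99.74056195975622 144.74810342275708
table_axis 0.59 [584.85582989  40.17933225] -53.325377461313 2.270045315395465
57.5 (array([-0.025,  0.003, -0.002]), array([-0.   ,  0.003, -0.034]))
58.5 (array([-0.013,  0.002, -0.002]), array([-0.   ,  0.003, -0.022]))
59 (array([-0.007,  0.002, -0.002]), array([-0.   ,  0.003, -0.017]))
59.5 (array([-0.001,  0.002, -0.002]), array([-0.   ,  0.003, -0.011]))
60 (array([ 0.005,  0.002, -0.002]), array([-0.   ,  0.003, -0.006]))
60.5 (array([ 0.011,  0.002, -0.002]), array([-0.   ,  0.003, -0.   ]))
61 (array([ 0.017,  0.002, -0.002]), array([-0.   ,  0.003,  0.005]))
61.5 (array([ 0.024,  0.002, -0.002]), array([-0.   ,  0.003,  0.011]))
62 (array([ 0.03 ,  0.002, -0.003]), array([-0.   ,  0.003,  0.016]))
```

Request:
step_arm:
  motion:
    - [[0,0,-0.01],[0,0,0]]
    - [[0,0,-0.02],[0,0,0]]
    - [[0,0,-0.025],[0,0,0]]
    - [[0,0,-0.025],[0,0,0]]

```text
t: 11.47
position: [545.6, 176.1, 117.6]
tool_rot: [0.992, 0.129, -0.002, 0.001]
force: [-4.9, -2.5, -2.5]
finger_gap: -0.3
gripper_force: 2.8
```

```bash
python3 chk.py|head -3
```

```text
11.52 pos [545.6 176.1 117.6] F [-4.3 -2.8 -2. ] tip ahead deg 67.8 rad 139.4
guard_cw 0.65 [558.41647997 184.00557459] 100.0172580984537 144.2039049128015
plunger_top 0.21 [588.23495388  59.64546894] 74.97920504288712 18.269711613523043
```

Request:
step_arm:
  motion:
    - [[0.004,0,0],[0,0,0]]
    - [[0.008,0,0],[0,0,0]]
    - [[0.008,0,0],[0,0,0]]

```text
t: 11.92
position: [545.9, 176.2, 117.5]
tool_rot: [0.992, 0.129, -0.004, 0.001]
force: [-8.2, -3.4, 0.3]
finger_gap: 0.0
gripper_force: 4.2
```

```bash
python3 chk.py|head -1
```

```text
11.97 pos [545.9 176.2 117.5] F [-7.3 -3.6  1. ] tip ahead deg 67.93 rad 139.4
```

Force rises with no motion, so the table is stopped by the dog. Back off and lift away.

Request:
step_arm:
  motion:
    - [[-0.02,0,0],[0,0,0]]
    - [[-0.06,0,0],[0,0,0]]
    - [[-0.07,0,-0.05],[0,0,0]]
    - [[-0.07,0,-0.2],[0,0,0]]
    - [[-0.07,0,-0.4],[0,0,0]]
    - [[-0.2,0.2,-0.6],[0,0,0]]
    - [[-0.4,0.3,-0.7],[0,0,0]]
    - [[-0.6,0.3,-0.7],[0,0,0]]
    - [[-0.6,0.3,-0.7],[0,0,0]]
    - [[-0.6,0.3,-0.7],[0,0,0]]

```text
t: 12.95
position: [445.6, 86.4, 260.7]
tool_rot: [0.992, 0.128, 0.001, -0.0]
force: [0.3, -0.1, 0.2]
finger_gap: 0.5
gripper_force: 0.0
```

```bash
python3 -c "
from h import *
rep()
s=r.state();p=r.snapshot('wrist');cv2.imwrite('pics/w5.png',p['pixels'][:,:,::-1])
for q in ('guard_cw','plunger_top','guard_ccw','table_axis','sample_pot_mid'):
  for m in r.mark_of(p,q)[:1]:
    w=atz(p,s,*m['location'],Z[q])[:2];d=w-A;print(q,m['score'],m['location'],w,np.degrees(np.arctan2(d[1],d[0])),np.hypot(*d))
p=r.snapshot('scene'); cv2.imwrite('pics/s5.png',cv2.resize(p['pixels'][150:270,150:350,::-1],(800,480)))
for q in ('plunger_top','guard_cw'):
  for m in r.mark_of(p,q)[:1]: print(q,m['location'],world(p,*m['location'],1))
"
```

```text
12.95 pos [445.6  86.4 260.7] F [ 0.3 -0.1  0.2] tip ahead deg 11.46 rad 144.9
guard_cw 0.66 [182.6, 48.1] [556.62198154 183.86174247] 100.72845048891634 144.38553200487624
plunger_top 0.62 [190.5, 81.7] [527.58997441 172.84601722] 113.13684178779822 142.2905871243794
guard_ccw 0.77 [189.4, 114.5] [496.67707744 161.85227134] 125.92017944168721 147.99590139220356
table_axis 0.94 [328.2, 64.7] [584.16634193  41.73846612] -21.42961018103345 0.7158292630788975
sample_pot_mid 0.72 [354.8, 3.3] [658.98978514  33.11537647] -6.712436273147408 76.0108163105061
plunger_top [212.5, 174.6] [534.89621599 181.69448087  85.42347199]
guard_cw [222.7, 164.6] [664.71745206 379.86097598  -4.9382198 ]
```

View pics/s5.png

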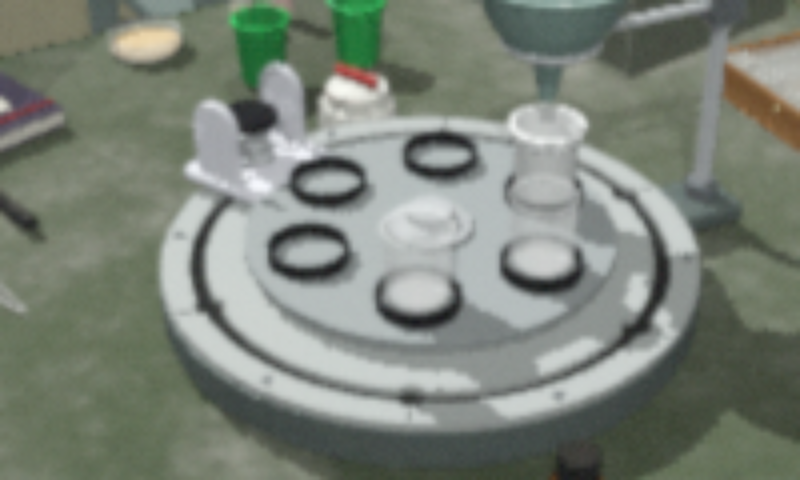

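View pics/w5.png

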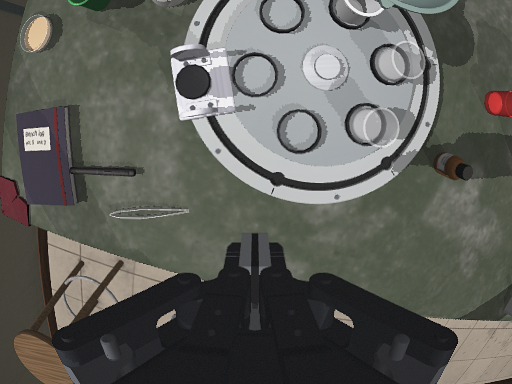

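The scene crop shows the pot under the spout at (547,140). The wrist view puts the plunger at 113.1° (113.6° expected) and the cap top reads 85 mm, so the plunger is fully up and locked. The gripper is clear of everything.

```bash
python3 -c "
from cell import r
print(r.hand_in())"
```

```text
the job is handed in; nothing more can be done
None
```

The carousel is indexed one station clockwise: the white pot stands under the funnel, the plunger is back up (cap top reads 85 mm) with the table stopped against it, and the job is handed in at about 13 s of the 48 s allowed.

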